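Slide the joining plate out over the shelf edge

TASK

Two drilled flat steel joining plates lie on the low cream shelf board. With the fingertips, push the longer plate along the shelf until its end sticks out 40 mm past the shelf's far edge (the long edge away from the robot), square to that edge, so that the picker can get hold of it. Keep it flat on the shelf, never lifted, tipped or dropped, and leave everything else where it is.

Things in the scene. Friction and masses are not known exactly. Their poses are not given: they have to be found in the camera images.
- long_plate: longer flat steel joining plate, 140 x 50 x 6 mm thick, 0.25 to 0.43 kg, loose on the shelf; three 14 mm holes 50 mm apart, outer ones 20 mm from the ends (at 40 mm overhang the first is wholly past the edge, the second is not). Points roughly at the far edge (up to 0.2 rad askew), leading end 30 to 80 mm short of it. Origin: centre of underside; x along its length toward that edge, z up
- shelf: low cream steel shelf board fixed to the bench, 280 deep x 440 wide, its flat top 60 mm above the bench, no lip above the top. Origin: centre of its underside on the bench; x points across its depth to the far edge (140 mm from the origin), y along its width, z up; turned up to 0.25 rad
- shelf_edge (a point): middle of the shelf's far edge, at the height of its top, 60 mm above the bench; x points outward, square to the edge, y along the edge, z up. The overhang of the long plate is the x of its origin in this frame + 70 mm
- short_plate: the shorter flat steel joining plate, 90 x 50 x 6 mm, two 14 mm holes, lying on the shelf; same metal as the long one. Must stay where it is. Origin: centre of its underside, x along its length, z up
- bolt: hex bolt standing upright on its head on the shelf between the plates, 24 mm across the head, 65 mm tall. Must stay. Origin: centre of its underside
- screw_carton: small cardboard carton on one end of the shelf, 75 x 50 x 45 mm high. Must stay. Origin: centre of its underside
- tape_roll: roll of brown tape lying flat on the other end of the shelf, 68 mm diameter, 24 mm high. Must stay. Origin: centre of its underside
- big_carton: cardboard carton on the bench left of the shelf, 160 x 110 x 100 mm high. Must stay. Origin: centre of its underside
- washer_jar: jar with a metal lid on the bench left of the shelf, 60 mm diameter, 85 mm high. Must stay. Origin: centre of its underside
- screwdriver: screwdriver with a black handle lying on the bench right of the shelf. Must stay. Origin: on the bench under its middle
- tape_measure: grey tape measure lying on the bench right of the shelf, 65 x 65 x 34 mm high. Must stay. Origin: centre of its underside
Not all that is in view belongs to the job. What is shaped like the long_plate but turquoise is not meant.

How it is judged:
By the outcome, as a careful person would: the job done as asked, in the order asked, and still so for the second after the job is handed in, with the robot touching nothing.
It also fails if it takes over 35 s, if anything falls off the work surface, if the arm or the gripper's body presses on something with over 40 N, if the wrist force passes 120 N, or if a joint passes its speed limit or range.

ROBOT

A 6-joint arm with a two-finger parallel gripper is mounted at the origin on the work surface. World frame = base frame: x ahead of the robot, y to its left, z up, the work surface at z = 0. Lengths are in m, angles in degrees, forces in N, time in s.
With the tool pointing down it reaches from about 0.375 to 0.9 m from the base axis. Payload 3.1 kg.
Tool frame: the origin (TCP) lies between the finger pads; the fingertips stand 19 mm ahead of it and the grasp point (between the pads) is the TCP; z points along the fingers, x is the direction in which the jaws open and shut, and the axes are right-handed (so a half turn about z gives the same grasp; the last joint's range is limited). The gripper opens to 87 mm and grips with 3 to 60 N. Pads are 19 mm wide; open, the fingers measure 117 mm over their backs; the gripper's body (75 mm by 190 mm) begins 51 mm behind the grasp point.
Start: joints at [55.319, 30.224, 82.088, -0, 67.689, -10.227], TCP at [0.259, 0.569, 0.242] pointing down, gripper open.
Joint ranges: [-176.69, 176.69], [-43.24, 126.21], [12.49, 139.97], [-82, 262], [0, 151.66], [-163.58, 163.58]. Speed limits (degrees/s): [159.86, 159.86, 180, 180, 180, 180].

INTERFACE

Orientations are given as a 3x3 rotation matrix whose columns are the frame's x, y, z axes.
In Python, from rig import read_state, capture, camera_info, hand_in, spot_in, silhouettes gives the robot as it stands.
- The arm moves only by the shell command python3 -m jog 'ROWS'. ROWS is text: rows parted by semicolons, each of 7 numbers parted by spaces: the shift along the tool's x, y, z in m, then the turn, a rotation vector about the tool's x, y, z in degrees, then the opening, from 0 (shut) to 1 (fully open). A call has 1 to 8 rows; each row is the pose to reach, as a shift and turn from the pose commanded when the call began, along the tool's axes at that moment; what a row does not reach only later rows make up. A row lasts 1/8 s, in which the tool goes at most 62.5 mm and 10.7 degrees, less where a joint would pass 70% of its speed; a pose out of reach is approached as far as the arm can. A call with a gripper value outside its range is refused whole. The fingers move at their own pace and stop on an object; the grip force is fixed at half the most. Time passes only in rows, so rows that repeat a pose let the fingers close. It gives the time, the measured TCP pose, the force and the opening at its end, in the units of the state.
- read_state(): the state, without advancing time (a new reading comes with each control period).
- capture(name): name is "scene" or "top" or "wrist"; returns (picture, depth): 480x640x3 uint8, red, green, blue; 480x640 float32, m along the optical axis (not along the pixel's ray), 0 where there is no reading.
- camera_info(name): a dict with "vfov" (degrees; the focal length in pixels is half the picture's height over the tangent of half this angle, whatever the lens; pixels are square), "cx", "cy" (the principal point, pixels), "R" (3x3) and "t" (3): a world point X has camera coordinates R X + t; the wrist camera has in their place "tool_from_camera" (4x4, takes a point from camera to tool coordinates, whose origin is the TCP and whose axes are the tool frame's). Camera axes: x right, y down, z forward; pixel columns grow to the right and rows downward; lengths in m; the calibration is good to about 2 mm. A picture is of the moment at which its call begins: read the wrist's pose just before it. camera_info takes no time and is no camera call.
- hand_in(): hands the job in, once; it reports no verdict.
Trained networks look in the newest picture that a camera, given by its name, has taken for a name from the list of things; names that differ only in an ending like _2 or _b are one class to them, and where a whole thing is asked for, a point or a joint stands for the part that bears it (a point fixed in the world has none). Each returns a list of dicts, best first, with "score" (0 to 1); they miss things now and then, are a little off and sometimes report something else, mostly with a low value. They report only what shows in the picture. A call takes as long as a camera call. They do not tell look-alikes from the thing itself.
- spot_in(label, camera): "centre" ([x, y, z] in m, in world coordinates, good to about 4 mm: the middle of the surface that is visible of it).
- silhouettes(label, camera): "region" (480x640 bool, what is visible of it).
The state is a dict: "time_s": time; "joint_positions": joint angles; "qvel": joint speeds; "tau": joint torques, N m; "position": TCP position; "tcp_rot": TCP orientation; "force": force on the tool from outside, world axes, zero at the start; "moment": the same for the moment, N m; "opening": opening from 0.0 (shut) to 1.0 (fully open).
Only numpy, scipy, OpenCV 4.12 (cv2) and the standard library are available. Lean on these libraries where they do the work, as an engineer would, in place of code of your own. Each camera call takes 0.05 s, during which the arm holds its last target.

## Working session

There is one attempt and no reset: what is moved stays moved. The work goes in short steps, Python scripts to look and compute and a shell command to move; the robot and the scene stay as the last step left them, time stands still between calls to the robot, and variables do not carry over. Pictures are saved under pics/ and viewed, and the job is handed in when it is done.

```bash
mkdir -p pics; ls
cat > h.py <<'E'
import numpy as np, cv2
from rig import *
def K(n):
    c=camera_info(n); f=240/np.tan(np.radians(c['vfov']/2)); return c,f
def world(n,uv,depth=None,z=None):
    c,f=K(n); uv=np.atleast_2d(np.array(uv,float))
    R=np.array(c['R']);t=np.array(c['t'])
    d=np.c_[(uv[:,0]-c['cx'])/f,(uv[:,1]-c['cy'])/f,np.ones(len(uv))]
    if z is None: P=d*np.asarray(depth).reshape(-1,1); return (P-t)@R
    o=-R.T@t; dw=d@R; s=(z-o[2])/dw[:,2]; return o+dw*s[:,None]
def proj(n,X):
    c,f=K(n); p=np.atleast_2d(X)@np.array(c['R']).T+np.array(c['t']); return np.c_[p[:,0]/p[:,2]*f+c['cx'],p[:,1]/p[:,2]*f+c['cy']]
E
python3 - <<'E'
from h import *
s=read_state(); print(s['position'],s['tcp_rot'],s['time_s'])
for n in('top','scene'):
    p,d=capture(n); cv2.imwrite(f'pics/{n}0.png',p[:,:,::-1]); np.save(f'{n}_d.npy',d); np.save(f'{n}_p.npy',p)
    c=camera_info(n); print(n,c)
E
```

```text
pics
[0.25828213 0.56837375 0.24056737] [[ 4.13979770e-01  9.10285223e-01 -1.25005748e-03]
 [ 9.10283551e-01 -4.13981467e-01 -1.78953881e-03]
 [-2.14649136e-03 -3.97073899e-04 -9.99997617e-01]] 0.0
top {'vfov': 47.83964419721679, 'cx': 317.01809273548923, 'cy': 245.38338075547153, 'R': array([[-0.02550319, -0.99952319, -0.01740632],
       [-0.98241178,  0.02828086, -0.18457326],
       [ 0.18497752,  0.01239297, -0.98266461]]), 't': array([0.02492451, 0.49817636, 1.41697877])}
scene {'vfov': 45.08033868278642, 'cx': 318.58207569438775, 'cy': 237.02774578108065, 'R': array([[ 0.6779736 ,  0.73498668, -0.01209901],
       [ 0.55256315, -0.52041765, -0.65102952],
       [-0.48479456,  0.43469537, -0.75895598]]), 't': array([-0.36461826, -0.21888073,  1.66394327])}
```

View pics/top0.png

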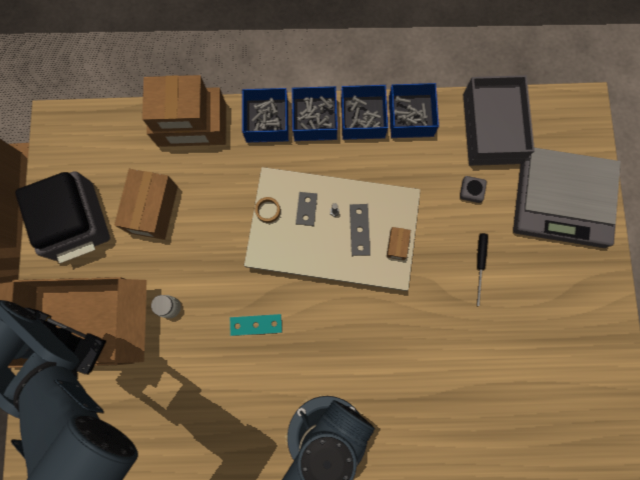

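View pics/scene0.png

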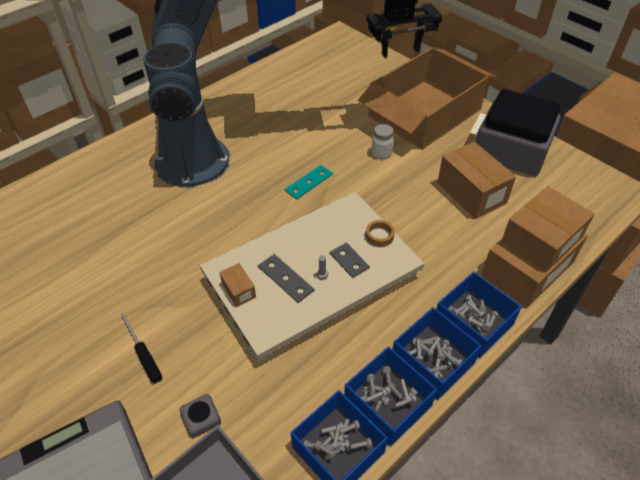

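Top picture: the shelf corners are about (262,169), (420,187), (409,290) and (246,267). There are three plate-like things: the dark three-hole plate at (360,230), the dark two-hole plate at (307,209), which is the short one, and the turquoise three-hole strip at (256,325), which is the decoy. The dark three-hole plate on the shelf fits long_plate. Next I confirm it in a crop and measure.

```bash
cat > meas.py <<'E'
from h import *
def rect(n,m,z):
    cs,_=cv2.findContours(m.astype(np.uint8),cv2.RETR_EXTERNAL,cv2.CHAIN_APPROX_NONE)
    c=max(cs,key=cv2.contourArea)[:,0]
    W=world(n,c,z=z)[:,:2]
    r=cv2.minAreaRect((W*1000).astype(np.float32)); return r,W
def plate(n,label='long_plate'):
    out=[]
    for r in silhouettes(label,n):
        q,_=rect(n,r['region'],.066); out.append((round(r['score'],2),q))
    return out
E
python3 - <<'E'
from meas import *
for n in('top','scene'):
    p,d=capture(n)
    for l in('long_plate','short_plate','shelf'):
        for r in silhouettes(l,n):
            m=r['region']; q,_=rect(n,m,.06 if l=='shelf' else .066)
            print(n,l,round(r['score'],2),[np.round(x,1) for x in q])
            if l=='shelf': np.save(f'shelf_{n}.npy',m)
    for l in('bolt','screw_carton','tape_roll'):
        print(n,l,[(round(r['score'],2),np.round(r['centre'],3)) for r in spot_in(l,n)])
p=np.load('top_p.npy')[150:310,230:430]; cv2.imwrite('pics/crop.png',cv2.resize(p[:,:,::-1],None,fx=4,fy=4,interpolation=cv2.INTER_CUBIC)[:600])
E
```

```text
top long_plate 0.6 [array([290.2, 175.1]), array([ 47.6, 132.3]), np.float64(2.5)]
top short_plate 0.55 [array([597.8,  37. ]), array([49.7, 90.6]), np.float64(82.4)]
top shelf 0.57 [array([544.1, -33.3]), array([440.2, 282.6]), np.float64(80.0)]
top bolt [(0.75, array([ 0.544, -0.021,  0.062])), (0.58, array([ 0.582, -0.038,  0.094]))]
top screw_carton [(0.78, array([ 0.492, -0.2  ,  0.106]))]
top tape_roll [(0.86, array([0.597, 0.141, 0.084]))]
scene long_plate 0.84 [array([347. , 142.4]), array([ 52.8, 135.5]), np.float64(2.2)]
scene long_plate 0.71 [array([ 541. , -104.7]), array([142.2,  52.3]), np.float64(0.4)]
scene short_plate 0.81 [array([603.,  37.]), array([53.6, 94.7]), np.float64(83.4)]
scene shelf 0.87 [array([556.3, -37.6]), array([448.4, 295.5]), np.float64(80.0)]
scene bolt [(0.5, array([ 0.595, -0.038,  0.093])), (0.43, array([ 0.568, -0.053,  0.056]))]
scene screw_carton [(0.92, array([ 0.505, -0.204,  0.107]))]
scene tape_roll [(0.68, array([0.6  , 0.139, 0.079]))]
```

View pics/crop.png

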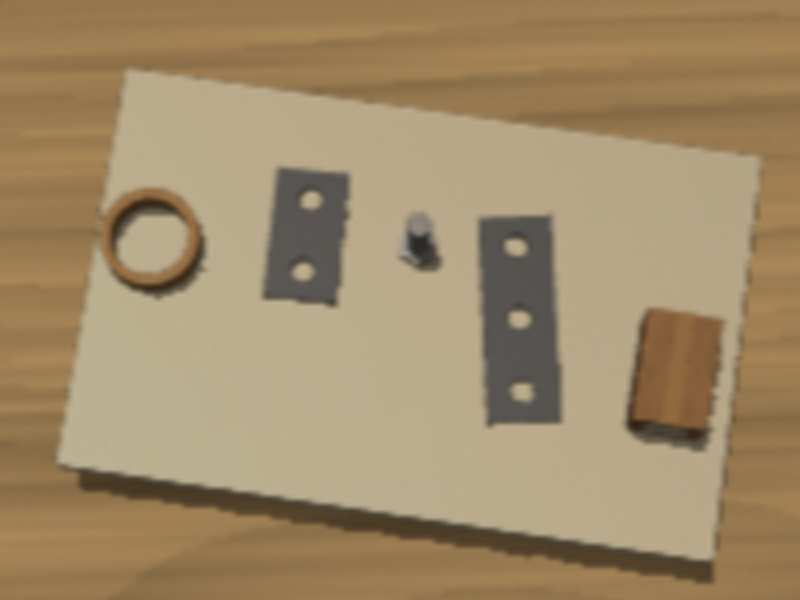

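The crop confirms it: the dark three-hole plate at top (360,230) is long_plate. It is turned about 11° from the shelf's x axis. Next I refine the plate and edge fits from the saved pictures and check the wrist camera's geometry.

```bash
cat >> meas.py <<'E'
def farline(n,m):
    # robust fit of the shelf's far edge from a shelf mask; returns point(nearest mid) and outward angle
    r,W=rect(n,m,.06)
    u=np.array([np.cos(np.radians(-10)),np.sin(np.radians(-10))]); v=np.array([-u[1],u[0]])
    a=W@u;b=W@v; k=np.abs(b-np.median(b))<.19
    k&=a>a.mean()
    bb=np.round(b[k]/.004); A=[];B=[]
    for q in np.unique(bb):
        i=bb==q; A.append(a[k][i].max());B.append(b[k][i].mean())
    A=np.array(A);B=np.array(B);w=np.ones(len(A),bool)
    for _ in range(6):
        p=np.polyfit(B[w],A[w],1); e=A-np.polyval(p,B); w=abs(e)<max(.0015,2*np.std(e[w]))
    return -10-np.degrees(np.arctan(p[0])), p, w.sum(), np.std(e[w])
def darkplate(n,p,box):
    h=cv2.cvtColor(p,cv2.COLOR_RGB2HSV); m=np.zeros(h.shape[:2],np.uint8)
    x0,y0,x1,y1=box; s=h[y0:y1,x0:x1]; m[y0:y1,x0:x1]=((s[:,:,2]<115)&(s[:,:,1]<60))
    cs,_=cv2.findContours(m,cv2.RETR_EXTERNAL,cv2.CHAIN_APPROX_NONE)
    c=max(cs,key=cv2.contourArea)[:,0]; W=world(n,c,z=.066)[:,:2]
    return cv2.minAreaRect((W*1000).astype(np.float32))
E
python3 - <<'E'
from meas import *
for n,b in(('top',(345,198,375,262)),('scene',(250,245,318,305))):
    print(n,darkplate(n,np.load(n+'_p.npy'),b), farline(n,np.load(f'shelf_{n}.npy')))
c=camera_info('wrist'); print(c)
s=read_state(); R=s['tcp_rot'];P=s['position']
for T in([.45,-.09,.30],[.43,-.10,.30]):
    print(T,R.T@(np.array(T)-P))
E
```

```text
top ((535.4795532226562, -103.47295379638672), (140.12673950195312, 48.395084381103516), 0.21785672008991241) (np.float64(-10.080207337374919), array([0.00139988, 0.68131081]), np.int64(94), np.float64(0.0008476212957848152))
scene ((540.9966430664062, -104.727783203125), (140.87335205078125, 51.46282958984375), 0.30288803577423096) (np.float64(-10.268798019526965), array([0.00469144, 0.69562546]), np.int64(86), np.float64(0.0009803953731244823))
{'vfov': 65.53830286325677, 'cx': 319.5931959337268, 'cy': 239.71255363252862, 'tool_from_camera': array([[ 9.99996527e-01, -1.76842174e-04, -2.62963819e-03,
        -5.41144815e-04],
       [ 8.90372934e-04,  9.61754164e-01,  2.73912642e-01,
        -7.50866916e-02],
       [ 2.48062617e-03, -2.73914032e-01,  9.61750981e-01,
        -1.43725684e-01],
       [ 0.00000000e+00,  0.00000000e+00,  0.00000000e+00,
         1.00000000e+00]])}
[0.45, -0.09, 0.3] [-0.5206191   0.4469256  -0.05845006]
[0.43, -0.1, 0.3] [-0.53800124  0.4328593  -0.05845046]
```

```bash
python3 -m jog '-0.055 0.045 -0.06 0 0 9 0; -0.11 0.09 -0.06 0 0 18 0; -0.165 0.135 -0.06 0 0 28 0; -0.21 0.18 -0.06 0 0 37 0; -0.255 0.22 -0.06 0 0 46 0; -0.30 0.26 -0.06 0 0 55 0; -0.345 0.295 -0.06 0 0 65 0; -0.39 0.335 -0.06 0 0 75.7 0'
python3 -c "
from h import *
s=read_state();R=s['tcp_rot'];P=s['position'];print(P,R)
print(R.T@(np.array([.43,-.09,.30])-P))"
```

```text
time_s: 1.8
position: [0.394, 0.1026, 0.302]
tcp_rot: [[0.983, -0.182, 0.002], [-0.182, -0.983, 0.0], [0.002, -0.0, -1.0]]
force: [0.3, -0.6, 0.0]
opening: 0.175
[0.39396392 0.10260973 0.30198087] [[ 9.83282111e-01 -1.82081941e-01  1.56725822e-03]
 [-1.82082343e-01 -9.83283279e-01  1.16335033e-04]
 [ 1.51987629e-03 -3.99760206e-04 -9.99998765e-01]]
[0.07050145 0.1828292  0.00201494]
```

```bash
python3 -m jog '0.02 0.06 0 0 0 0 0; 0.04 0.12 0 0 0 0 0; 0.07 0.183 0 0 0 0 0; 0.07 0.183 0 0 0 0 0; 0.07 0.183 0 0 0 0 0'
cat >> h.py <<'E'
def wcap(name):
    s=read_state(); p,d=capture('wrist'); cv2.imwrite(f'pics/{name}.png',p[:,:,::-1])
    np.savez(f'{name}.npz',p=p,d=d,R=s['tcp_rot'],P=s['position']); return s,p,d
def wworld(s,uv,z):
    c=camera_info('wrist'); f=240/np.tan(np.radians(c['vfov']/2)); T=np.array(c['tool_from_camera'])
    uv=np.atleast_2d(np.array(uv,float)); d=np.c_[(uv[:,0]-c['cx'])/f,(uv[:,1]-c['cy'])/f,np.ones(len(uv))]
    R=np.array(s['tcp_rot']);P=np.array(s['position'])
    o=P+R@T[:3,3]; dw=d@(R@T[:3,:3]).T; k=(z-o[2])/dw[:,2]; return o+dw*k[:,None]
E
python3 -c "
from h import *
s,p,d=wcap('w1');print(s['position'],s['time_s'])"
```

```text
time_s: 2.42
position: [0.43, -0.0881, 0.3014]
tcp_rot: [[0.984, -0.178, -0.001], [-0.178, -0.984, 0.001], [-0.001, -0.001, -1.0]]
force: [-0.6, 0.6, -0.9]
opening: 0.005
[ 0.42996462 -0.08813958  0.30138128] 2.425
```

View pics/w1.png

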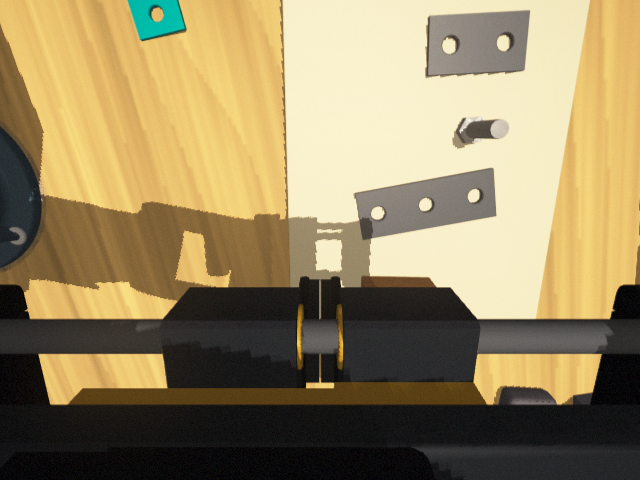

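The wrist picture shows the long plate at about (427,203), with corners near (356,193), (493,169), (496,216) and (364,239). The far edge runs from (588,0) to (537,320), and the bolt is at (485,130). Next I fit both.

```bash
cat >> meas.py <<'E'
def wfit(name,rows=(0,300),pbox=None,verbose=True):
    z=np.load(name+'.npz'); s=dict(tcp_rot=z['R'],position=z['P']); p=z['p']
    h=cv2.cvtColor(p,cv2.COLOR_RGB2HSV); g=p.astype(float)
    # far edge: last cream pixel per row
    cream=((h[:,:,1]<75)&(h[:,:,2]>150))
    pts=[]
    for r in range(*rows,3):
        c=np.where(cream[r])[0]
        if len(c)==0: continue
        # sub-pixel: strongest saturation step
        S=cv2.GaussianBlur(h[r:r+1,:,1].astype(np.float32),(5,1),0)[0]
        x=c.max(); w=np.arange(max(x-6,1),min(x+7,638)); gr=np.abs(S[w+1]-S[w-1]); pts.append(((w*gr).sum()/gr.sum(),r))
    W=wworld(s,pts,.06)[:,:2]
    k=np.ones(len(W),bool)
    for _ in range(8):
        q=np.polyfit(W[k,1],W[k,0],1); e=W[:,0]-np.polyval(q,W[:,1]); k=abs(e)<max(.0012,2*e[k].std())
    ang=-np.arctan(q[0]); n=np.array([np.cos(ang),np.sin(ang)]); off=(W[k]@n).mean()
    x0,y0,x1,y1=pbox; m=np.zeros(h.shape[:2],np.uint8); sub=h[y0:y1,x0:x1]
    m[y0:y1,x0:x1]=((sub[:,:,2]<125)&(sub[:,:,1]<70))
    cs,_=cv2.findContours(m,cv2.RETR_EXTERNAL,cv2.CHAIN_APPROX_NONE); c=max(cs,key=cv2.contourArea)[:,0]
    r=cv2.minAreaRect((wworld(s,c,.066)[:,:2]*1000).astype(np.float32))
    B=cv2.boxPoints(r)/1000
    # long axis
    e1=B[1]-B[0];e2=B[2]-B[1]; L=e1 if np.linalg.norm(e1)>np.linalg.norm(e2) else e2
    if L[0]<0:L=-L
    pa=np.degrees(np.arctan2(L[1],L[0])); C=np.array(r[0])/1000
    print(name,'edge n deg %.2f off %.4f (n=%d sd %.4f)'%(np.degrees(ang),off,k.sum(),e[k].std()),'plate c',np.round(C,4),'size',np.round(r[1],1),'yaw %.2f'%pa,'lead gap mm %.1f'%(1000*(off-C@n-.07*np.cos(np.radians(pa)-ang))),'askew %.2f'%(pa-np.degrees(ang)))
    return n,off,C,pa
E
python3 - <<'E'
from meas import *
n,off,C,pa=wfit('w1',(0,270),(345,160,505,245))
z=np.load('w1.npz'); s=dict(tcp_rot=z['R'],position=z['P'])
a=np.radians(pa); near=C-.07*np.array([np.cos(a),np.sin(a)]); print('near',near)
h=wworld(s,[[378,213],[426,204.5],[475,196]],.066);print(h)
print('bolt top',wworld(s,[[500,129]],.125),'carton px', wworld(s,[[362,277],[430,277]],.105))
v=np.array([-n[1],n[0]])
P=s['position'];R=s['tcp_rot']
st=near-.045*n+.004*v
print('start',st,'tool shift',R.T@(np.r_[st,.10]-P), 'tool x deg',np.degrees(np.arctan2(R[1,0],R[0,0])))
E
```

```text
w1 edge n deg -10.02 off 0.6841 (n=90 sd 0.0001) plate c [ 0.5941 -0.1126] size [18.6 38.1] yaw -61.06 lead gap mm 35.4 askew -51.04
near [ 0.5602413  -0.05133669]
[[ 0.48794624 -0.10416929  0.066     ]
 [ 0.53778533 -0.10415432  0.066     ]
 [ 0.58799067 -0.10432232  0.066     ]]
bolt top [[ 0.58932299 -0.03836949  0.125     ]] carton px [[ 0.45924864 -0.15538567  0.105     ]
 [ 0.52458706 -0.16724138  0.105     ]]
start [ 0.51662399 -0.03956683] tool shift [ 0.07679044 -0.06308252  0.20136385] tool x deg -10.252656525650798
```

```bash
sed -i 's/m\[y0:y1,x0:x1\]=((sub\[:,:,2\]<125)&(sub\[:,:,1\]<70))/t,mm=cv2.threshold(np.ascontiguousarray(sub[:,:,2]),0,1,cv2.THRESH_BINARY_INV+cv2.THRESH_OTSU); m[y0:y1,x0:x1]=mm/' meas.py
python3 - <<'E'
from meas import *
wfit('w1',(0,270),(345,160,505,245))
E
python3 -m jog '-0.004 0.011 0.05 0 0 0 0; -0.004 0.011 0.10 0 0 0 0; -0.004 0.011 0.15 0 0 0 0; -0.004 0.011 0.19 0 0 0 0; -0.004 0.011 0.205 0 0 0 0; -0.004 0.011 0.205 0 0 0 0; -0.004 0.011 0.205 0 0 0 0'
python3 -c "
from h import *
s,p,d=wcap('w2');print(s['position'],s['time_s'],s['force'])"
```

```text
w1 edge n deg -10.02 off 0.6841 (n=90 sd 0.0001) plate c [ 0.5283 -0.1069] size [159.1  57.1] yaw 0.25 lead gap mm 76.3 askew 10.27
time_s: 3.35
position: [0.4247, -0.0972, 0.0973]
tcp_rot: [[0.985, -0.174, 0.001], [-0.174, -0.985, -0.0], [0.001, 0.0, -1.0]]
force: [-0.3, -0.3, 0.2]
opening: 0.003
[ 0.42471902 -0.09723464  0.09729873] 3.35 [-0.26220916 -0.2861581   0.15532792]
```

View pics/w2.png

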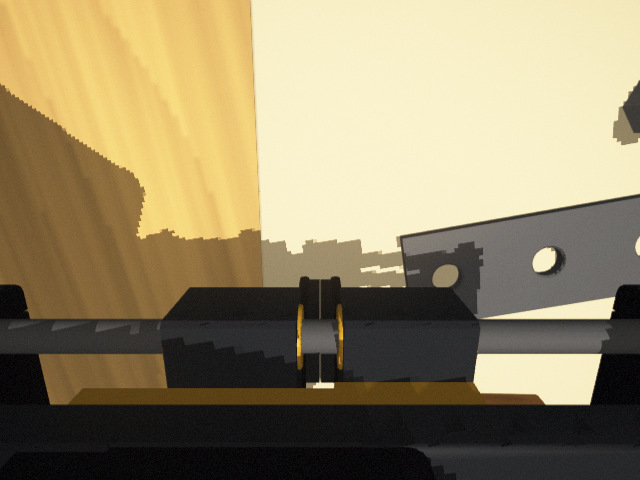

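Run:
```python
from meas import *
z=np.load('w2.npz'); c=camera_info('wrist'); T=c['tool_from_camera']; f=240/np.tan(np.radians(c['vfov']/2))
d=z['d']
for u,v in [(305,282),(312,290),(330,290),(338,282),(304,300),(340,300),(322,340),(305,370),(200,295),(250,310),(400,310),(460,295),(400,350),(200,350),(100,335),(580,335),(610,300),(300,400)]:
    D=d[v,u]; X=np.array([(u-c['cx'])/f*D,(v-c['cy'])/f*D,D,1]); print((u,v),round(float(D),3),np.round((T@X)[:3]*1000,1))
```

```text
(305, 282) 0.167 [ -7.  -10.1  11.8]
(312, 290) 0.162 [-3.7 -8.6  6.3]
(330, 290) 0.161 [ 4.1 -9.2  5. ]
(338, 282) 0.167 [  7.8 -10.2  11.5]
(304, 300) 0.149 [ -6.6 -10.3  -7.5]
(340, 300) 0.09 [  4.6 -35.5 -61.1]
(322, 340) 0.084 [  0.2 -29.3 -68.9]
(305, 370) 0.128 [ -5.4   3.9 -33.1]
(200, 295) 0.089 [-29.  -37.  -61.5]
(250, 310) 0.082 [-15.6 -37.  -69.4]
(400, 310) 0.081 [ 17.2 -37.2 -69.7]
(460, 295) 0.189 [70.8  4.8 30.3]
(400, 350) 0.078 [ 16.5 -30.6 -74.9]
(200, 350) 0.0 [  -0.3  -74.4 -143.7]
(100, 335) 0.084 [-50.  -30.5 -68.7]
(580, 335) 0.083 [ 57.6 -31.1 -69.8]
(610, 300) 0.196 [152.6  10.5  36.4]
(300, 400) 0.075 [ -4.3 -23.  -80.9]
```

```bash
python3 -m jog '0 0 0.008 0 0 0 0; 0 0 0.013 0 0 0 0; 0 0 0.0155 0 0 0 0; 0 0 0.0155 0 0 0 0; 0.010 -0.0018 0.0155 0 0 0 0; 0.020 -0.0035 0.0155 0 0 0 0; 0.0245 -0.0043 0.0155 0 0 0 0; 0.0245 -0.0043 0.0155 0 0 0 0'
python3 -c "
from h import *
s,p,d=wcap('w3');print(s['position'],s['time_s'],s['force'])"
```

```text
time_s: 4.4
position: [0.4498, -0.0982, 0.0811]
tcp_rot: [[0.984, -0.176, 0.001], [-0.176, -0.984, -0.0], [0.001, 0.0, -1.0]]
force: [-0.6, 0.2, 0.3]
opening: 0.006
[ 0.44983431 -0.09822344  0.08106925] 4.4 [-0.58409878  0.2057745   0.33871607]
```

View pics/w3.png

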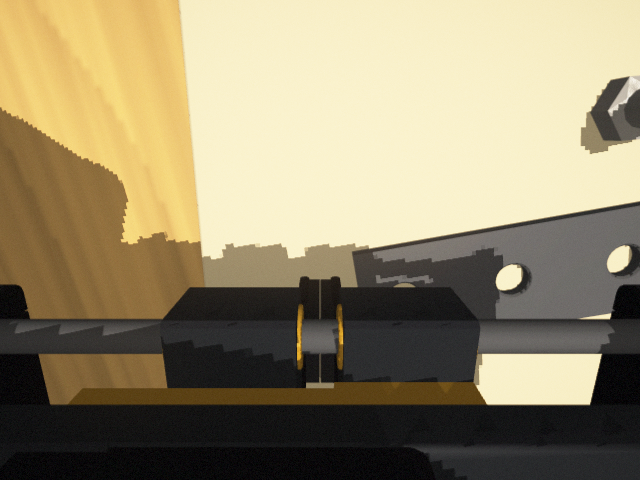

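```bash
python3 -m jog '0.004 -0.0007 0 0 0 0 0; 0.008 -0.0014 0 0 0 0 0; 0.011 -0.002 0 0 0 0 0; 0.014 -0.0025 0 0 0 0 0; 0.017 -0.003 0 0 0 0 0; 0.020 -0.0035 0 0 0 0 0; 0.020 -0.0035 0 0 0 0 0'
python3 -c "
from h import *
s,p,d=wcap('w4');print(s['position'],s['time_s'],s['force'])
p,d=capture('top');np.save('top_p.npy',p);p=p[150:310,230:430]; cv2.imwrite('pics/crop4.png',cv2.resize(p[:,:,::-1],None,fx=4,fy=4,interpolation=cv2.INTER_CUBIC)[:600])
"
```

```text
time_s: 5.32
position: [0.4704, -0.0985, 0.081]
tcp_rot: [[0.984, -0.176, 0.002], [-0.176, -0.984, -0.001], [0.002, 0.0, -1.0]]
force: [-1.6, 1.6, 0.0]
opening: 0.005
[ 0.47043439 -0.09850332  0.08101061] 5.325 [-1.58292332  1.59750273  0.028207  ]
```

View pics/w4.png

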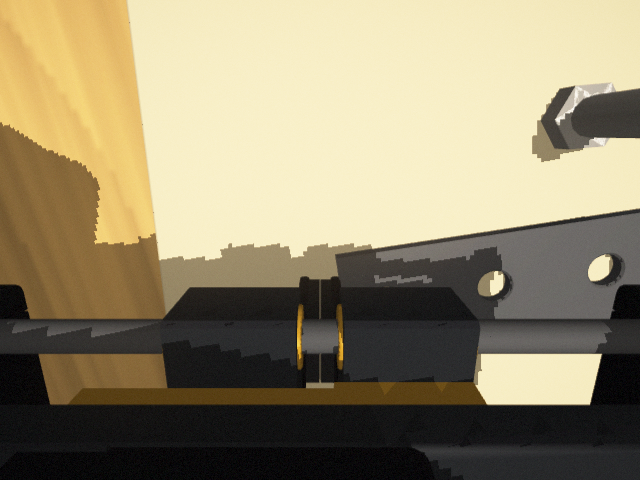

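View pics/crop4.png

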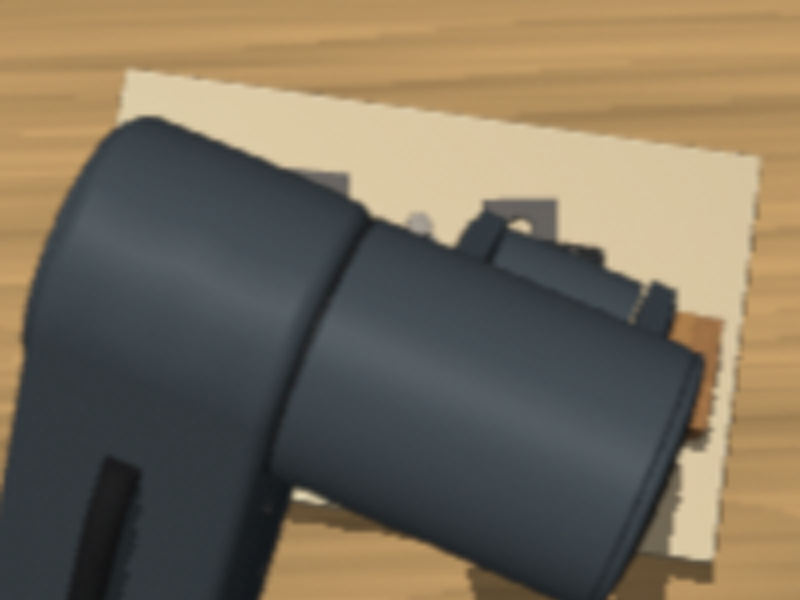

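```bash
cat >> meas.py <<'E'
def ledge(name,ua,ub,va,vb):
    "left long edge of plate in a close wrist view: cream->dark going down, columns ua..ub, rows va..vb"
    z=np.load(name+'.npz'); s=dict(tcp_rot=z['R'],position=z['P']); V=z['p'].astype(float).mean(2)
    pts=[]
    for u in range(ua,ub,4):
        g=np.diff(V[va:vb,u]); i=g.argmin(); pts.append((u,va+i+.5))
    W=wworld(s,pts,.066)[:,:2]; k=np.ones(len(W),bool)
    for _ in range(8):
        q=np.polyfit(W[k,0],W[k,1],1); e=W[:,1]-np.polyval(q,W[:,0]); k=abs(e)<max(.0006,2*e[k].std())
    x=W[k,0].min(); print(name,'yaw %.2f'%np.degrees(np.arctan(q[0])),k.sum(),len(k),'near corner',W[k][W[k,0].argmin()],'sd',e[k].std())
E
python3 - <<'E'
from meas import *
ledge('w2',405,640,180,260)
ledge('w3',360,640,190,270)
ledge('w4',345,640,195,270)
E
```

```text
w2 yaw 0.25 59 59 near corner [ 0.46995023 -0.07807002] sd 0.00014332557580213918
w3 yaw 0.28 68 70 near corner [ 0.47506233 -0.07760318] sd 0.00013011505799920484
w4 yaw -1.19 67 74 near corner [ 0.49788412 -0.07828743] sd 0.00014450907770775876
```

```bash
python3 -m jog '-0.004 0.0007 0 0 0 0 0; -0.0053 -0.0072 0 0 0 0 0; -0.0013 -0.008 0 0 0 0 0; 0.0025 -0.0085 0 0 0 0 0; 0.0065 -0.0093 0 0 0 0 0; 0.0105 -0.010 0 0 0 0 0; 0.0145 -0.0107 0 0 0 0 0; 0.0145 -0.0107 0 0 0 0 0'
python3 -c "
from meas import *
s,p,d=wcap('w5');print(s['position'],s['time_s'],s['force'])
ledge('w5',345,640,180,275)"
```

```text
time_s: 6.42
position: [0.4866, -0.0905, 0.081]
tcp_rot: [[0.984, -0.176, 0.002], [-0.176, -0.984, -0.0], [0.002, 0.0, -1.0]]
force: [-2.8, 0.8, -0.7]
opening: 0.004
[ 0.48659097 -0.09050605  0.08098484] 6.425 [-2.82448294  0.77347951 -0.69487976]
w5 yaw -6.77 60 74 near corner [ 0.51509092 -0.07573731] sd 0.00077858874282693
```

View pics/w5.png

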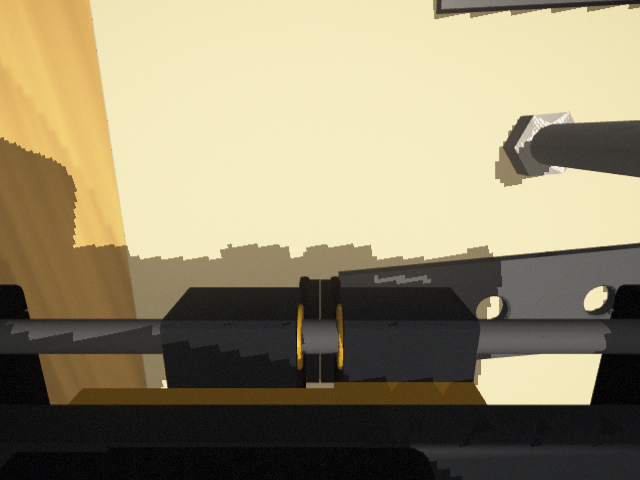

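```bash
python3 - <<'E'
from meas import *
z=np.load('w5.npz'); s=dict(tcp_rot=z['R'],position=z['P'])
W=wworld(s,[[341,272.5],[500,259],[638,245.5]],.066)[:,:2]
print(W,np.degrees(np.arctan2(*(W[2]-W[0])[::-1])),np.degrees(np.arctan2(*(W[2]-W[1])[::-1])))
E
python3 -m jog '0.004 -0.0007 0 0 0 0 0; 0.008 -0.0014 0 0 0 0 0; 0.008 -0.0014 0 0 0 0 0'
python3 -c "
from meas import *
s,p,d=wcap('w6');print(s['position'],s['time_s'],s['force'])
ledge('w6',345,640,245,285);ledge('w6',505,640,235,275)"
```

```text
[[ 0.4981457  -0.07901707]
 [ 0.56958953 -0.08534227]
 [ 0.63041988 -0.08987901]] -4.694415075665905 -4.265226354900037
time_s: 6.85
position: [0.4951, -0.0907, 0.0811]
tcp_rot: [[0.984, -0.176, 0.002], [-0.176, -0.984, -0.001], [0.002, 0.0, -1.0]]
force: [-0.3, 1.3, 0.3]
opening: 0.003
[ 0.49508886 -0.09073237  0.08107681] 6.85 [-0.32332294  1.26232917  0.29812511]
w6 yaw -9.31 59 74 near corner [ 0.52210227 -0.0738097 ] sd 0.0010127810591226297
w6 yaw -6.24 34 34 near corner [ 0.58037746 -0.08628339] sd 0.00014023911423917697
```

View pics/w6.png

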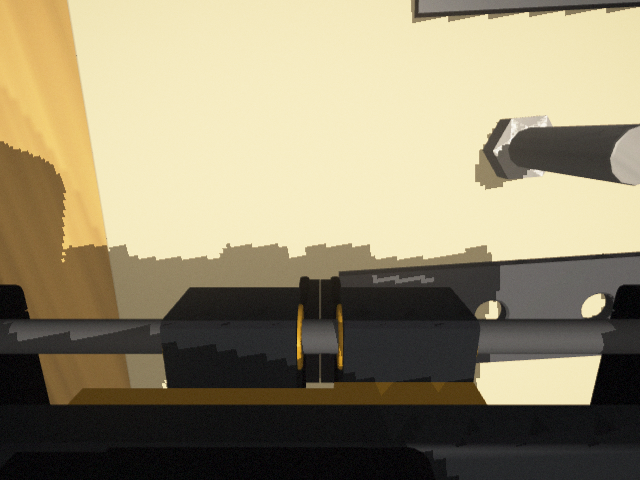

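```bash
python3 -m jog '0.004 -0.0007 0 0 0 0 0; 0.008 -0.0014 0 0 0 0 0; 0.008 -0.0014 0 0 0 0 0'
python3 -c "
from meas import *
s,p,d=wcap('w7');print(s['position'],s['time_s'],s['force'])
ledge('w7',345,370,260,285);ledge('w7',505,640,235,275)"
```

```text
time_s: 7.28
position: [0.5025, -0.0904, 0.0811]
tcp_rot: [[0.984, -0.176, 0.001], [-0.176, -0.984, -0.0], [0.001, 0.0, -1.0]]
force: [-2.1, 0.7, 0.2]
opening: 0.004
[ 0.5025484  -0.09042714  0.08105993] 7.275 [-2.07981774  0.71343707  0.16222802]
w7 yaw -8.03 7 7 near corner [ 0.51603706 -0.07832795] sd 0.0001708767140327904
w7 yaw -8.32 34 34 near corner [ 0.5876378  -0.08879991] sd 0.00014502331382329183
```

View pics/w7.png

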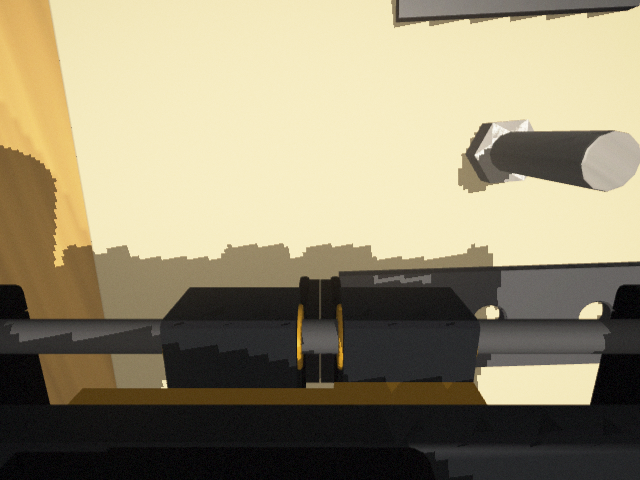

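```bash
python3 -m jog '0.003 -0.0005 0 0 0 0 0; 0.006 -0.001 0 0 0 0 0; 0.006 -0.001 0 0 0 0 0'
python3 -c "
from meas import *
s,p,d=wcap('w8');print(s['position'],s['time_s'],s['force'])
ledge('w8',345,370,260,285);ledge('w8',505,640,235,280)"
```

```text
time_s: 7.7
position: [0.5087, -0.0906, 0.081]
tcp_rot: [[0.984, -0.176, 0.001], [-0.176, -0.984, -0.0], [0.001, 0.0, -1.0]]
force: [-3.2, 1.3, 0.2]
opening: 0.008
[ 0.50868695 -0.09059816  0.08103587] 7.7 [-3.19882634  1.34188935  0.18100941]
w8 yaw -10.24 7 7 near corner [ 0.52218066 -0.07849389] sd 1.2538690959202504e-17
w8 yaw -9.66 34 34 near corner [ 0.59369771 -0.0909232 ] sd 0.00014027296167993486
```

```bash
python3 -m jog '-0.005 0 0 0 0 0 0; -0.005 0.0105 0 0 0 0 0; 0 0.0105 0 0 0 0 0; 0.005 0.0105 0 0 0 0 0; 0.010 0.0105 0 0 0 0 0; 0.015 0.0105 0 0 0 0 0; 0.020 0.0105 0 0 0 0 0; 0.020 0.0105 0 0 0 0 0'
python3 -c "
from meas import *
s,p,d=wcap('w9');print(s['position'],s['time_s'],s['force'])
ledge('w9',505,640,220,280)"
```

```text
time_s: 8.75
position: [0.5254, -0.1039, 0.0808]
tcp_rot: [[0.984, -0.176, -0.001], [-0.176, -0.984, 0.001], [-0.002, -0.0, -1.0]]
force: [-2.5, 2.2, 1.5]
opening: 0.006
[ 0.52540836 -0.10394868  0.08078722] 8.75 [-2.47299737  2.24619571  1.53402923]
w9 yaw -10.30 34 34 near corner [ 0.61059556 -0.09350681] sd 0.00012748189048849575
```

View pics/w9.png

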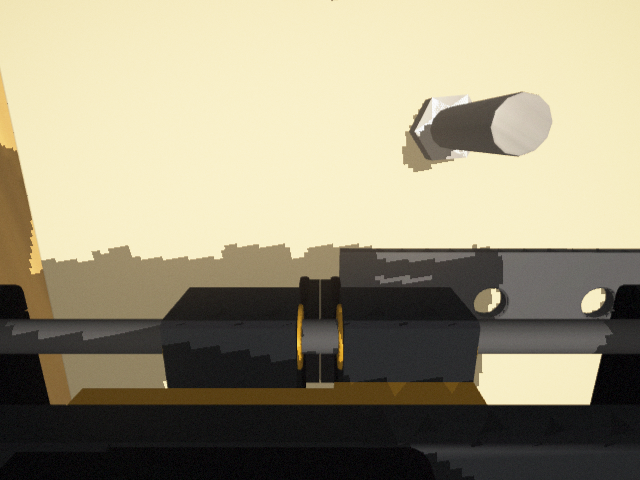

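```bash
python3 -m jog '0.005 0 0 0 0 0 0; 0.010 0 0 0 0 0 0; 0.015 0 0 0 0 0 0; 0.020 0 0 0 0 0 0; 0.025 0 0 0 0 0 0; 0.028 0 0 0 0 0 0; 0.030 0 0 0 0 0 0; 0.030 0 0 0 0 0 0'
python3 -c "
from meas import *
s,p,d=wcap('w10');print(s['position'],s['time_s'],s['force'])
ledge('w10',505,640,220,280)"
```

```text
time_s: 9.8
position: [0.5558, -0.1097, 0.0811]
tcp_rot: [[0.984, -0.176, 0.001], [-0.176, -0.984, -0.0], [0.001, 0.0, -1.0]]
force: [-0.8, -0.2, -0.9]
opening: 0.003
[ 0.55577851 -0.10970925  0.08112985] 9.8 [-0.82493868 -0.21193512 -0.8530933 ]
w10 yaw -10.22 34 34 near corner [ 0.64124942 -0.09951081] sd 1.2380416045368735e-17
```

View pics/w10.png

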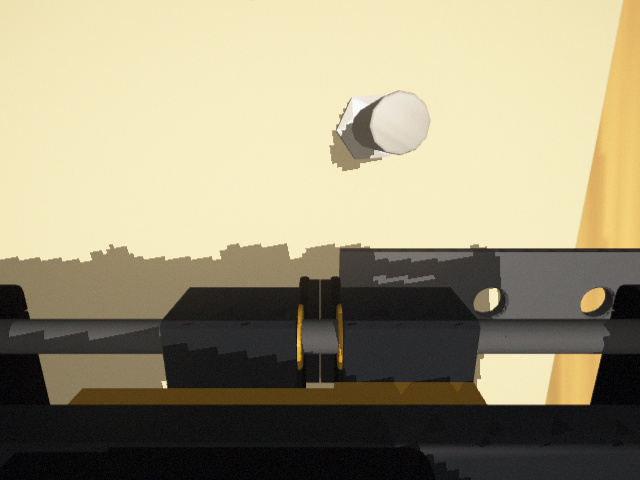

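```bash
python3 -m jog '-0.02 0 0 0 0 0 0; -0.03 0 -0.04 0 0 0 0; -0.03 0 -0.09 0 0 0 0; -0.03 0 -0.14 0 0 0 0; -0.03 0 -0.18 0 0 0 0; -0.03 0 -0.20 0 0 0 0; -0.03 0 -0.20 0 0 0 0; -0.03 0 -0.20 0 0 0 0'
python3 -c "
from meas import *
s,p,d=wcap('w11');print(s['position'],s['time_s'],s['force'])"
```

```text
time_s: 10.85
position: [0.5255, -0.1042, 0.2803]
tcp_rot: [[0.984, -0.176, -0.001], [-0.176, -0.984, 0.0], [-0.001, -0.0, -1.0]]
force: [-0.5, 0.6, -1.0]
opening: 0.007
[ 0.52551186 -0.10415769  0.28032969] 10.85 [-0.4573039   0.56067166 -0.97008713]
```

View pics/w11.png

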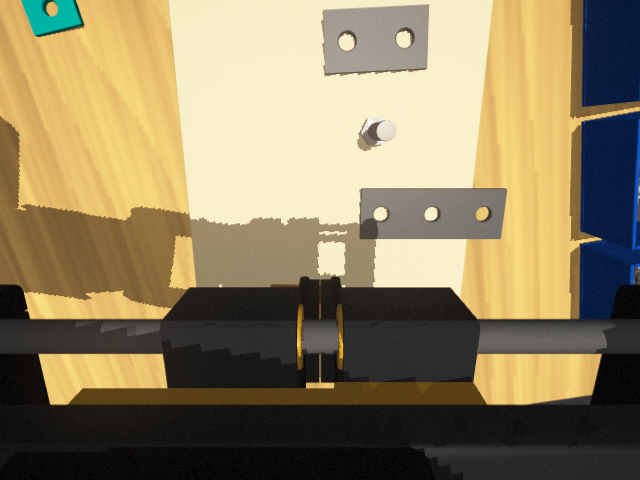

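```bash
cat >> meas.py <<'E'
def final(name,u0,u1,v0,v1,erows):
    "u0,u1 approx near/lead end columns, v0,v1 approx left/right side rows; all sub-pixel by gradient"
    z=np.load(name+'.npz'); s=dict(tcp_rot=z['R'],position=z['P']); p=z['p']
    V=cv2.GaussianBlur(p.max(2).astype(np.float32),(3,3),0); S=cv2.GaussianBlur(cv2.cvtColor(p,cv2.COLOR_RGB2HSV)[:,:,1].astype(np.float32),(3,3),0)
    def pk(a,c,sg,w=6):
        i=np.arange(c-w,c+w+1); g=np.clip(sg*(a[i+1]-a[i-1])/2,0,None); j=i[g.argmax()]; q=np.arange(j-2,j+3); h=np.clip(sg*(a[q+1]-a[q-1])/2,0,None); return (q*h).sum()/h.sum()
    def line(P,ax):
        k=np.ones(len(P),bool)
        for _ in range(6):
            q=np.polyfit(P[k,ax],P[k,1-ax],1); e=P[:,1-ax]-np.polyval(q,P[:,ax]); k=abs(e)<max(.0006,2*e[k].std())
        return P[k],q,k.sum(),e[k].std()
    C=p.mean(2)
    ev=[]
    ue=erows[0][2]
    for a,b,c0,c1 in erows:
        for r in range(a,b,2):
            c=int(round(c0+(c1-c0)*(r-a)/max(b-a,1))); ev.append((pk(S[r],c,+1,10),r))
    E,qe,ne,se=line(wworld(s,ev,.06)[:,:2],1)
    ang=-np.arctan(qe[0]); n=np.array([np.cos(ang),np.sin(ang)]); off=(E@n).mean()
    L,ql,_,sl=line(wworld(s,[(pk(V[r],u1,+1),r) for r in range(v0+8,v1-8)],.066)[:,:2],1)
    N,qn,_,sn=line(wworld(s,[(pk(V[r],u0,-1),r) for r in range(v0+8,v1-8)],.066)[:,:2],1)
    A,qa,_,sa=line(wworld(s,[(u,pk(V[:,u],v0,-1)) for u in range(u0+8,u1-8,2)],.066)[:,:2],0)
    print('edge n %.2f off %.4f n%d sd%.5f'%(np.degrees(ang),off,ne,se),'lead %.1f near->lead %.1f (near based overhang %.1f)'%(1e3*((L@n).mean()-off),1e3*((L@n).mean()-(N@n).mean()),1e3*((N@n).mean()+.14-off)),
      'yaw side %.2f lead %.2f near %.2f'%(np.degrees(np.arctan(qa[0])),-np.degrees(np.arctan(ql[0])),-np.degrees(np.arctan(qn[0]))),sl,sn,sa)
E
python3 - <<'E'
from meas import *
final('w11',360,503,188,238,[(2,180,492,474),(250,282,466,463)])
z=np.load('w11.npz'); s=dict(tcp_rot=z['R'],position=z['P'])
n=np.array([.98475,-.174])
h=wworld(s,[[380.5,214],[431.5,214],[483,214]],.066)[:,:2];print(h@n)
# old off in w1
E
```

```text
edge n -10.05 off 0.6840 n105 sd0.00004 lead 31.2 near->lead 141.4 (near based overhang 29.8) yaw side -10.18 lead -9.97 near -9.20 3.279899762417895e-05 0.00034032167237632496 3.886165068286254e-05
[0.59472523 0.64467444 0.6951044 ]
```

```bash
python3 -m jog '0 0 0.06 0 0 0 0; 0 0 0.12 0 0 0 0; 0 0 0.17 0 0 0 0; 0 0 0.193 0 0 0 0; 0 0 0.20 0 0 0 0; 0 0 0.20 0 0 0 0; 0.01 0 0.20 0 0 0 0; 0.02 0 0.20 0 0 0 0' 
python3 -m jog '0.005 0 0 0 0 0 0; 0.010 0 0 0 0 0 0; 0.014 0 0 0 0 0 0; 0.017 0 0 0 0 0 0; 0.019 0 0 0 0 0 0; 0.019 0 0 0 0 0 0; 0.019 0 0 0 0 0 0'
python3 -m jog '-0.02 0 0 0 0 0 0; -0.035 0 -0.04 0 0 0 0; -0.039 0 -0.09 0 0 0 0; -0.039 0 -0.14 0 0 0 0; -0.039 0 -0.18 0 0 0 0; -0.039 0 -0.20 0 0 0 0; -0.039 0 -0.20 0 0 0 0; -0.039 0 -0.20 0 0 0 0'
python3 -c "
from meas import *
s,p,d=wcap('w12');print(s['position'],s['time_s'],s['force'])"
```

```text
time_s: 11.9
position: [0.547, -0.1083, 0.0815]
tcp_rot: [[0.984, -0.176, 0.002], [-0.176, -0.984, -0.001], [0.002, 0.0, -1.0]]
force: [-1.2, 0.2, 0.2]
opening: 0.009
time_s: 12.78
position: [0.563, -0.1107, 0.0808]
tcp_rot: [[0.984, -0.176, -0.002], [-0.176, -0.984, 0.001], [-0.003, -0.001, -1.0]]
force: [-2.2, -0.4, 0.5]
opening: 0.006
time_s: 13.78
position: [0.5259, -0.1043, 0.2802]
tcp_rot: [[0.984, -0.176, -0.0], [-0.176, -0.984, 0.0], [-0.0, -0.0, -1.0]]
force: [0.5, 0.4, -0.7]
opening: 0.005
[ 0.52590428 -0.10430553  0.28018683] 13.775 [ 0.49301081  0.37497911 -0.66155313]
```

View pics/w12.png

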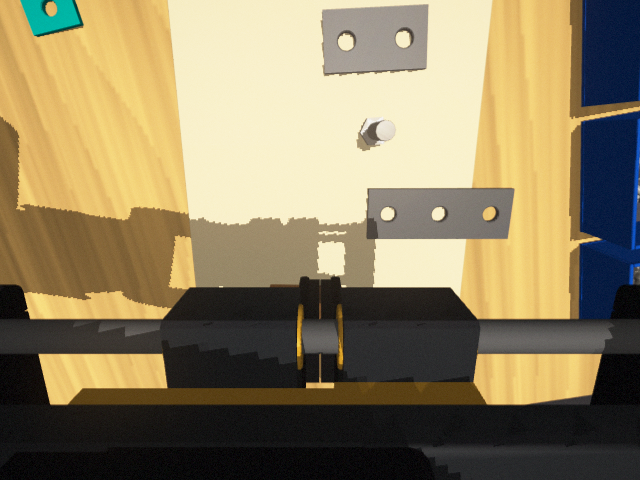

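Run:
```python
from meas import *
final('w12',368,510,188,238,[(2,180,492,474),(250,282,466,463)])
z=np.load('w12.npz'); s=dict(tcp_rot=z['R'],position=z['P'])
n=np.array([.98475,-.174])
h=wworld(s,[[388.5,214],[439,214],[490,214]],.066)[:,:2];print(h@n, (h[1]@n+.07-.684))
```

```text
edge n -10.06 off 0.6840 n105 sd0.00004 lead 38.7 near->lead 141.5 (near based overhang 37.2) yaw side -10.02 lead -10.02 near -8.39 2.5353372364466917e-05 0.0003050819333845389 6.203801034138933e-05
[0.60306228 0.65251368 0.70245301] 0.03851368204501948
```

```bash
python3 -m jog '0 0 0.06 0 0 0 0; 0 0 0.12 0 0 0 0; 0 0 0.17 0 0 0 0; 0 0 0.193 0 0 0 0; 0 0 0.20 0 0 0 0; 0 0 0.20 0 0 0 0; 0.01 0 0.20 0 0 0 0; 0.02 0 0.20 0 0 0 0' 
python3 -m jog '0.005 0 0 0 0 0 0; 0.010 0 0 0 0 0 0; 0.015 0 0 0 0 0 0; 0.018 0 0 0 0 0 0; 0.0195 0 0 0 0 0 0; 0.0205 0 0 0 0 0 0; 0.0205 0 0 0 0 0 0; 0.0205 0 0 0 0 0 0'
python3 -m jog '-0.02 0 0 0 0 0 0; -0.035 0 -0.04 0 0 0 0; -0.0405 0 -0.09 0 0 0 0; -0.0405 0 -0.14 0 0 0 0; -0.0405 0 -0.18 0 0 0 0; -0.0405 0 -0.20 0 0 0 0; -0.0405 0 -0.20 0 0 0 0; -0.0405 0 -0.20 0 0 0 0'
python3 - <<'E'
from meas import *
s,p,d=wcap('w13');print(s['position'],s['time_s'],s['force'])
final('w13',369,512,188,238,[(2,180,492,474),(250,282,466,463)])
p,d=capture('scene');cv2.imwrite('pics/scene13.png',p[:,:,::-1])
p,d=capture('top');cv2.imwrite('pics/top13.png',p[:,:,::-1])
E
```

```text
time_s: 14.82
position: [0.547, -0.1083, 0.0814]
tcp_rot: [[0.984, -0.176, 0.002], [-0.176, -0.984, -0.001], [0.002, 0.0, -1.0]]
force: [-0.3, -0.7, 0.6]
opening: 0.006
time_s: 15.82
position: [0.5637, -0.111, 0.0808]
tcp_rot: [[0.984, -0.176, -0.004], [-0.176, -0.984, 0.001], [-0.004, -0.0, -1.0]]
force: [-5.1, -0.6, 3.0]
opening: 0.004
time_s: 16.82
position: [0.5255, -0.1041, 0.28]
tcp_rot: [[0.984, -0.176, -0.001], [-0.176, -0.984, 0.001], [-0.001, -0.0, -1.0]]
force: [-0.3, 0.2, -0.5]
opening: 0.003
[ 0.52549223 -0.10408687  0.28004805] 16.825 [-0.29436416  0.24831956 -0.49274511]
edge n -10.06 off 0.6840 n105 sd0.00004 lead 39.1 near->lead 141.4 (near based overhang 37.7) yaw side -10.10 lead -9.99 near -8.73 2.457252488547858e-05 0.00031375423634094 6.302431582181706e-05
```

View pics/w13.png

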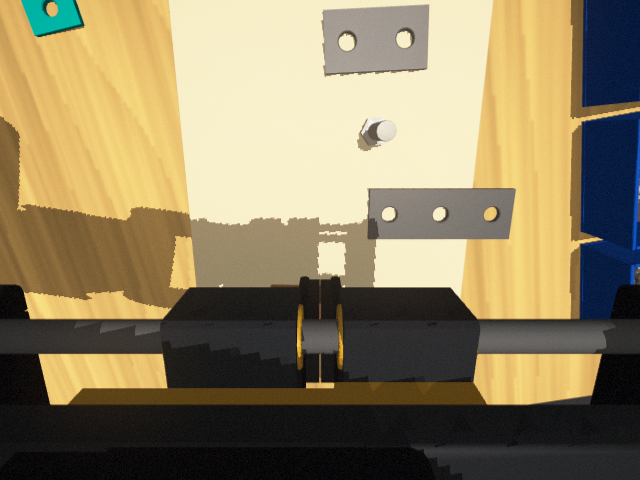

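View pics/scene13.png

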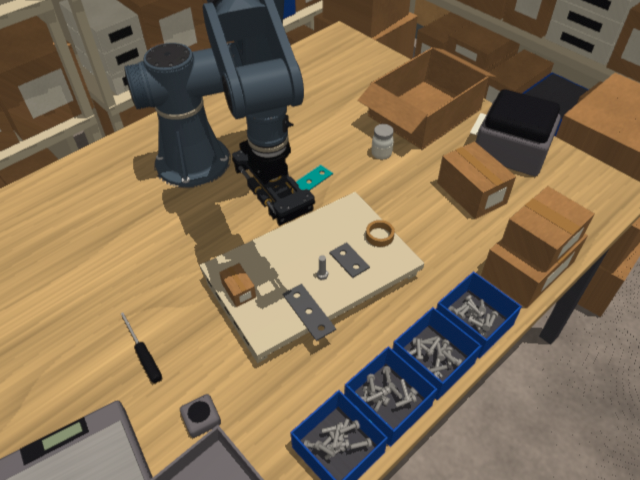

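Overhang measures about 39 mm and the plate is square within 0.1°. One more push of about 1 mm, with the tips slightly higher because the last push showed a little vertical force.

```bash
python3 -m jog '0 0 0.06 0 0 0 0; 0 0 0.12 0 0 0 0; 0 0 0.17 0 0 0 0; 0 0 0.193 0 0 0 0; 0 0 0.199 0 0 0 0; 0 0 0.199 0 0 0 0; 0.01 0 0.199 0 0 0 0; 0.02 0 0.199 0 0 0 0' 
python3 -m jog '0.005 0 0 0 0 0 0; 0.010 0 0 0 0 0 0; 0.015 0 0 0 0 0 0; 0.018 0 0 0 0 0 0; 0.0195 0 0 0 0 0 0; 0.0205 0 0 0 0 0 0; 0.0215 0 0 0 0 0 0; 0.0215 0 0 0 0 0 0'
python3 -m jog '-0.02 0 0 0 0 0 0; -0.035 0 -0.04 0 0 0 0; -0.0415 0 -0.09 0 0 0 0; -0.0415 0 -0.14 0 0 0 0; -0.0415 0 -0.18 0 0 0 0; -0.0415 0 -0.199 0 0 0 0; -0.0415 0 -0.199 0 0 0 0; -0.0415 0 -0.199 0 0 0 0'
python3 - <<'E'
from meas import *
s,p,d=wcap('w14');print(s['position'],s['time_s'],s['force'])
final('w14',370,513,188,238,[(2,180,492,474),(250,282,466,463)])
E
```

```text
time_s: 17.98
position: [0.5474, -0.1084, 0.0834]
tcp_rot: [[0.984, -0.176, 0.003], [-0.176, -0.984, -0.001], [0.003, 0.001, -1.0]]
force: [-0.0, 0.2, 0.2]
opening: 0.005
time_s: 18.98
position: [0.5648, -0.111, 0.0818]
tcp_rot: [[0.984, -0.176, -0.004], [-0.176, -0.984, 0.001], [-0.004, -0.001, -1.0]]
force: [-4.2, 0.4, 4.5]
opening: 0.009
time_s: 19.98
position: [0.5256, -0.1041, 0.2801]
tcp_rot: [[0.984, -0.176, -0.001], [-0.176, -0.984, 0.001], [-0.001, -0.0, -1.0]]
force: [0.1, 0.7, -0.4]
opening: 0.0
[ 0.52562012 -0.10412614  0.28008493] 19.975 [ 0.09522997  0.70640395 -0.41372116]
edge n -10.05 off 0.6839 n105 sd0.00004 lead 40.1 near->lead 141.4 (near based overhang 38.7) yaw side -10.24 lead -10.06 near -8.48 2.397854581491738e-05 0.0002503453299575772 4.937817042700955e-05
```

View pics/top13.png

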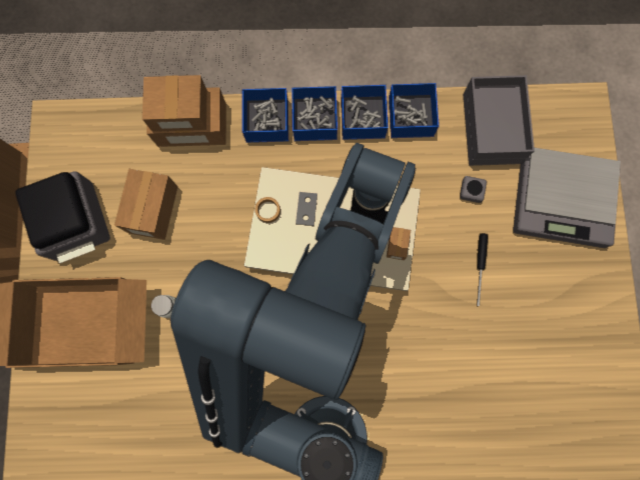

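```bash
python3 -c "
from rig import *
print(hand_in())"
```

```text
the job is handed in; nothing more can be done
None
```

The long plate is handed in with its leading end about 40 mm past the shelf's far edge, flat and square to it. I pushed it with closed fingertips against its near end. The first pushes were off-centre to take out about 10° of skew, then I pushed straight along the shelf's depth. The clock read 20.0 s at the last picture, against the 35 s limit.

**Last wrist picture:**
- **Overhang:** 40.1 mm, measured at the leading end. A reading from the near end gave 38.7 mm. About 1 mm of that gap is explained by the end's lower rim being visible, so the true figure is probably 39.5–40 mm, within the ~2 mm calibration.
- **Squareness:** within about 0.2° by the side and leading edge. The fit along the near end disagreed by 1.6°, but that end lay in shadow and the fit was noisy, so I did not use it.
- **Forces:** wrist force readings after each move stayed below about 7 N. The final pushes showed about 3 to 4.5 N vertically, so the tips may have brushed the shelf lightly.

**Other objects:** the bolt and short plate looked unmoved in the wrist picture just before the last ~1 mm push. The other things to be left looked unmoved in the overview pictures from the same moment. I took no overview picture after that last push. At hand-in the gripper was clear, about 0.2 m above the shelf.

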